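Fit the mask rod in the support stand and hold it for tightening

ROBOT

A 6-joint arm with a two-finger parallel gripper is mounted at the origin on the work surface. World frame = base frame: x ahead of the robot, y to its left, z up, the work surface at z = 0. Lengths are in m, angles in rad, forces in N, time in s.
With the tool pointing down it reaches from about 0.35 to 0.925 m from the base axis. Payload 6.4 kg.
Tool frame: the origin (TCP) lies between the finger pads; the fingertips stand 11 mm ahead of it and the grasp point (between the pads) lies 8 mm behind it; z points along the fingers, y is the line along which they close (so a half turn about z gives the same grasp; the last joint's range is limited). The gripper opens to 85 mm and grips with 20 to 120 N. Pads are 22 mm wide; open, the fingers measure 114 mm over their backs; the gripper's body (76 mm by 85 mm) begins 54 mm behind the grasp point. The pads swing forward as they close: fully open they stand 13 mm farther back than shut.
Start: joints at [-1.446, 0.245, 1.558, -0, 1.339, -0.174], TCP at [0.191, -0.621, 0.242] pointing down, gripper open.
Joint ranges: [-3.13, 3.13], [-1.02, 2.26], [0.13, 2.54], [-0.95, 4.09], [0.21, 2.88], [-2.74, 2.74]. Speed limits (rad/s): [2.57, 2.57, 3.14, 3.14, 3.14, 3.14].

INTERFACE

Orientations are given as a rotation vector (axis times angle).
In Python, from station import arm gives the robot as it stands. The module is installed in compiled form; this text tells all that it offers.
- The arm moves only by the tool jog_arm, never from a script. Its argument "commands" is a list of rows, each an object with "angular": the turn, a rotation vector about the world's x, y, z in rad, a list of three; "delta_pos": the shift along the world's x, y, z in mm, a list of three; "fingers": the finger opening in mm, from 0 to 85.4. In form: [{"angular": [rx, ry, rz], "delta_pos": [tx, ty, tz], "fingers": fingers}, ...]. A call has 1 to 20 rows; each row shifts and turns the commanded pose from where the row before left it; what a row does not reach is not made up. A row lasts 1/10 s, in which the tool goes at most 50 mm and 8.59 degrees, less where a joint would pass 70% of its speed; a pose out of reach is approached as far as the arm can. A call is refused whole if a number of a shift passes 50 or a number of a turn 0.15, either way. A call with a gripper value outside its range is refused whole. The fingers move at their own pace and stop on an object; "grip_force" is the grip in N (left out, the last holds). Time passes only in rows, so rows that do not move let the fingers close. It gives the time, the measured TCP pose, the force, the opening and the grip force at its end, in the units of the state.
- arm.read_state(): the state, without advancing time (a new reading comes with each control period).
- arm.read_camera(name): name is "side" or "top"; returns a dict with "frame" (400x640x3 uint8, red, green, blue), "fx", "fy", "cx", "cy" (pixels), "k1" (the pictures are not rectified: a ray, as slopes to the right and down, at radius r is drawn at 1 + k1 r^2 times it, then the intrinsics apply), "R" (3x3) and "t" (3): a world point X has camera coordinates R X + t. Camera axes: x right, y down, z forward; pixel columns grow to the right and rows downward; lengths in m; the calibration is good to about 2 mm. A picture is of the moment at which its call begins. There is no depth.
- arm.finish_job(): hands the job in; it is judged then, once.
The state is a dict: "t": time; "joints": joint angles; "joint_velocities": joint speeds; "tau": joint torques, N m; "tool_pos": TCP position; "eef_rot": TCP orientation; "contact_force": force on the tool from outside, world axes, zero at the start; "torque": the same for the moment, N m; "opening": finger opening in m; "grip_force": force on a finger pad.
Only numpy, scipy, OpenCV 4.12 (cv2) and the standard library are available. Lean on these libraries where they do the work, as an engineer would, in place of code of your own. Each camera call takes 0.05 s, during which the arm holds its last target. There are 200 camera calls.

TASK

The two clamp arms of the support stand are waiting for the mask rod: swing the loose upper arm round so that its collar comes over the lower one, and take the steel rod with the red ring out of the white block and lower it through the upper collar, then on through the lower one, until the red ring is level with the top of the upper collar. Finish while still gripping the rod there, upright, still and hanging free without pressing on the collars, so that I can tighten the thumbscrews. Leave the other rods and everything else on the bench where they are.

Things in the scene. Friction and masses are not known exactly. Their poses are not given: they have to be found in the camera images.
- rod: The rod to fit: bright steel, 12 mm diameter, 190 mm long, about 165 g, a flush red ring (8 mm tall) 115 mm above its foot. Origin at the centre of its foot, z up the rod. The foot tapers to 7 mm over its last 6 mm. It starts upright in one of the block's three holes, foot 10 mm above the bench; grip it by the 75 mm above the ring.
- rod_ring (a point): Middle of the red ring on the rod's axis, 115 mm above the foot.
- stand: Support stand, fixed: black base 210 x 130 x 12 mm (local x -175 to +35 mm), 13 mm column 280 mm tall. Origin on the bench on the column's axis, z up. Its two clamp arms (lower one fixed, towards local -x) are bars 12 mm wide, 14 high, ending in a collar block 34 x 34 x 24 mm: vertical bore 15 mm, countersunk 3 mm, 140 mm from the column; thumbscrews reach to 176 mm.
- lower_mouth (a point): Centre of the top face of the lower collar's bore, 87 mm above the bench; the collar runs from 63 to 87 mm. Fixed to the stand, at local x = -140 mm.
- upper_mouth (a point): Centre of the top face of the upper collar's bore, 150 mm above the bench; the collar runs from 126 to 150 mm. It swings with the upper arm, at 140 mm from the column.
- bar_mid (a point): Middle of the upper arm's bar, 75 mm from the column's axis, at the bar's mid height (138 mm above the bench; bar 12 mm wide, 14 mm high): a good place to pinch or push it. x and z axes as those of the arm: the collar lies in its -x direction.
- upper_arm (a joint): Angle of the upper arm about the column (rad): 0 when its collar is exactly over the lower one, positive anticlockwise seen from above. Turns freely with a little friction (about 0.06 N m) and stays where it is left; stops at +-1.2.
- rack: White plastic block 170 x 50 x 55 mm, fixed, with three 14 mm holes 45 mm deep, 55 mm apart in a row along its local x, holding the three rods upright. Origin at the centre of its underside.
- black_rod: Spare black rod, 12 mm diameter, 170 mm long, upright in the block. Origin at its foot. Leave it.
- short_rod: Spare steel rod with a blue top, 12 mm diameter, 150 mm long, upright in the block. Origin at its foot. Leave it.
- glue: Small blue bottle with a white cap, 28 mm diameter, 85 mm tall. Origin at the centre of its underside. Bystander.
- flask: Conical glass flask, 86 mm wide at the foot, 122 mm tall. Origin at the centre of its underside. Bystander.
- carton: White carton with a red panel, 70 x 100 x 85 mm. Origin at the centre of its underside. Bystander.
- wrench: Steel wrench 170 mm long lying flat. Bystander.

How it is judged:
On the way, in this order (a step that is already met when the one before it is completed fails the run):
1. the rod's foot is through the upper collar (horizontal distance between rod and upper_mouth below 0.008 m and height (world z) of rod below 0.124 m and height (world z) of rod_ring above 0.16 m), for 0.1 s.
2. the rod's foot is through the lower collar too (horizontal distance between rod and lower_mouth below 0.008 m and horizontal distance between rod_ring and upper_mouth below 0.008 m and height (world z) of rod below 0.061 m), for 0.1 s.
At the end, for the whole second after the job is handed in: The gripper holds the rod (over 2 N), which spans both collars (axis within 5 mm of the upper bore, 6 mm of the lower), upright within 0.06 rad, at rest, its red ring's middle within 8 mm of the upper collar's top, pressing on the stand with less than 10 N (horizontal distance between rod_ring and upper_mouth below 0.005 m and horizontal distance between rod and lower_mouth below 0.006 m and z of rod_ring in the frame of upper_mouth between -0.008 and 0.008 m and angle between rod's own z axis and vertical below 0.06 rad and linear speed of rod below 0.02 m/s and contact force between the fingers and rod above 2 N and contact force between rod and stand below 10 N); the arm keeps its last pose, push and grip.
It fails at once if a spare rod is pulled out or knocked over (distance of any of black_rod, short_rod from where it was at the start of the episode above 0.02 m).
It fails at once if a bystander on the bench is disturbed (distance of any of glue, flask, carton, wrench from where it was at the start of the episode above 0.03 m).
It also fails if it takes over 70 s, if anything falls off the work surface, if the arm or the gripper's body presses on something with over 40 N, if the wrist force passes 120 N, or if a joint passes its speed limit or range.

## Working session

There is one attempt and no reset: what is moved stays moved. The work goes in short steps, Python scripts to look and compute and a tool call to move; the robot and the scene stay as the last step left them, time stands still between calls to the robot, and variables do not carry over. Pictures are saved under pics/ and viewed, at most 10 in all, crops included, and the job is handed in when it is done.

Besides the shell and the picture viewer there is one more tool, called after "Request:" as name([rows], argument=value, ...), one row to a line, values as JSON. jog_arm: Moves the arm, as the interface text tells. Its arguments: {"type":"object","properties":{"commands":{"type":"array"},"grip_force":{"type":"number"}},"required":["commands"]}

```bash
mkdir -p pics
cat > h.py <<'E'
import numpy as np, cv2
from station import arm
def cam(n):
    c=arm.read_camera(n); c={k:(np.array(v) if k in('R','t','frame') else v) for k,v in c.items()}; return c
def save(c,f): cv2.imwrite('pics/'+f,cv2.cvtColor(c['frame'],cv2.COLOR_RGB2BGR))
def ray(c,u,v):
    K=np.array([[c['fx'],0,c['cx']],[0,c['fy'],c['cy']],[0,0,1.]])
    p=cv2.undistortPoints(np.array([[[u,v]]],float),K,np.array([c['k1'],0,0,0.]),None,None,None)[0,0] if False else None
    xd=np.array([(u-c['cx'])/c['fx'],(v-c['cy'])/c['fy']]); x=xd.copy()
    for _ in range(50): x=xd/(1+c['k1']*(x@x))
    R,t=c['R'],c['t']; return -R.T@t, R.T@np.array([x[0],x[1],1])
def onz(c,u,v,z):
    o,d=ray(c,u,v); return o+d*(z-o[2])/d[2]
def proj(c,X):
    p=c['R']@np.array(X)+c['t']; x=p[:2]/p[2]; x=x*(1+c['k1']*(x@x)); return np.array([x[0]*c['fx']+c['cx'],x[1]*c['fy']+c['cy']])
def tri(c1,p1,c2,p2):
    o1,d1=ray(c1,*p1);o2,d2=ray(c2,*p2);A=np.stack([d1,-d2],1);s=np.linalg.lstsq(A,o2-o1,rcond=None)[0]
    a=o1+d1*s[0];b=o2+d2*s[1];return (a+b)/2,np.linalg.norm(a-b)
E
python3 - <<'E'
from h import *
for n in('top','side'):
    c=cam(n);save(c,n+'0.png');print(n,c['fx'],c['k1'],(-c['R'].T@c['t']).round(3),c['R'].round(3).tolist())
print(arm.read_state())
E
```

```text
top 387.71148296279637 -0.06132001814676018 [0.394 0.055 1.193] [[-0.023, -1.0, -0.011], [-0.987, 0.024, -0.157], [0.157, 0.007, -0.988]]
side 378.03662013121124 -0.001475967994905886 [0.524 0.656 0.877] [[-0.998, -0.07, 0.004], [-0.058, 0.785, -0.617], [0.04, -0.616, -0.787]]
{'t': 0.1, 'joints': array([-1.44608561e+00,  2.45760022e-01,  1.55890360e+00,  6.46095995e-05,
        1.33869473e+00, -1.74116152e-01]), 'joint_velocities': array([ 0.0008181 , -0.00083063, -0.00392253, -0.00078933, -0.00239855,
       -0.00120348]), 'tau': array([ 1.44642031e-04, -4.30669928e+01, -3.27130330e+01, -1.07842638e-04,
        2.80138309e-03,  4.09709429e-06]), 'tool_pos': array([ 0.19130898, -0.62070387,  0.24127422]), 'eef_rot': array([-3.10485033e+00, -4.67365913e-01, -1.67129529e-04]), 'contact_force': array([-0.58175159, -0.10791984,  0.1907664 ]), 'torque': array([-0.01290337,  0.01384718,  0.01715016]), 'grip_force': 0.0, 'opening': 0.08546184487319147}
```

View pics/top0.png

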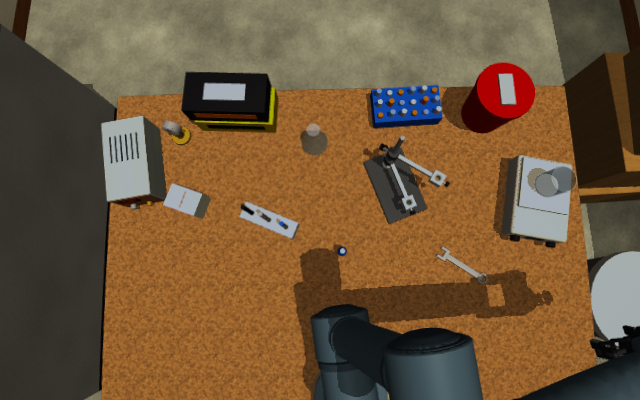

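View pics/side0.png

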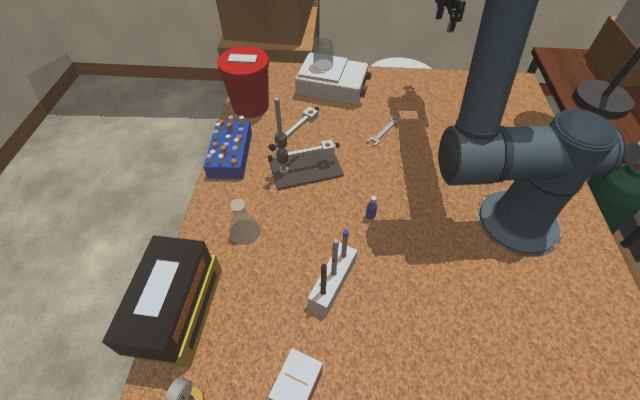

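The top view shows the rack at (270,220), with the lower collar at (409,202), the upper collar at (440,178) and the column near (397,145). The side view shows the black, steel and blue-topped rods at (324,265), (335,240) and (346,232). I'll zoom in on both.

Run:
```python
from h import *
t=cam('top')['frame'];s=cam('side')['frame']
a=cv2.resize(t[130:250,235:455],None,fx=3.6,fy=3.6,interpolation=cv2.INTER_CUBIC)
cv2.imwrite('pics/a.png',a[:,:,::-1])
l=cv2.resize(s[90:190,260:350],None,fx=4.4,fy=4.4,interpolation=cv2.INTER_CUBIC)
r=cv2.resize(s[220:320,300:390],None,fx=4.4,fy=4.4,interpolation=cv2.INTER_CUBIC)
cv2.imwrite('pics/b.png',np.hstack([l,r])[:,:,::-1])
```

```text
(no output)
```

View pics/a.png

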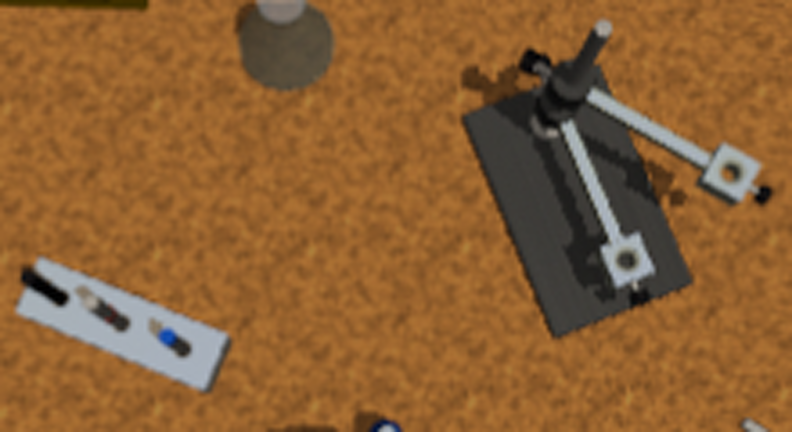

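View pics/b.png

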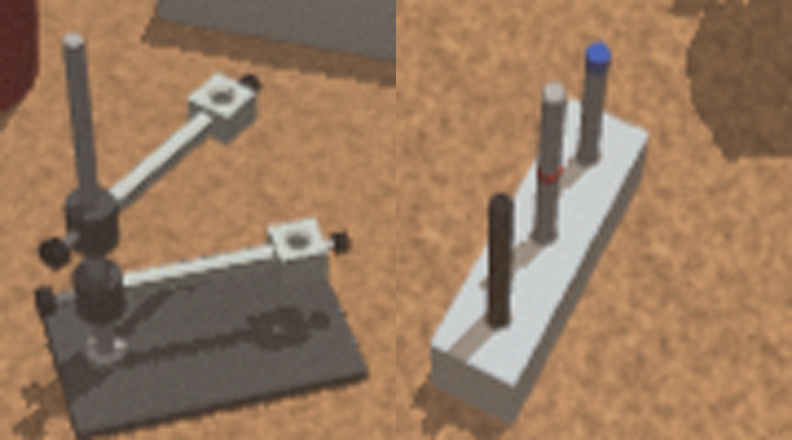

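Run:
```python
from h import *
t=cam('top');s=cam('side')
T=lambda x,y:((x+.5)/3.6-.5+235,(y+.5)/3.6-.5+130)
L=lambda x,y:((x+.5)/4.4-.5+260,(y+.5)/4.4-.5+90)
R=lambda x,y:((x-396+.5)/4.4-.5+300,(y+.5)/4.4-.5+220)
P={}
for n,a,b,z in [('up',T(732,173),L(223,97),.15),('low',T(627,260),L(299,240),.087),('col',T(604,27),L(74,41),.28),
  ('rodtop',T(83,293),R(554,92),.2),('ring',T(113,315),R(550,175),.125),('blacktop',T(28,274),R(502,200),.18),('bluetop',T(155,326),R(598,47),.16)]:
    p=tri(t,a,s,b);print(n,p[0].round(4),round(p[1],4),onz(t,*a,z).round(4),onz(s,*b,z).round(4)); P[n]=(onz(t,*a,z)+onz(s,*b,z))/2
c=P['col'];u=P['up']-c;l=P['low']-c
print(np.hypot(*u[:2]),np.hypot(*l[:2]),np.arctan2(u[1],u[0]),np.arctan2(l[1],l[0]))
```

```text
up [ 0.612  -0.2537  0.1481] 0.001 [ 0.611  -0.2531  0.15  ] [ 0.6122 -0.2516  0.15  ]
low [ 0.555  -0.1821  0.0867] 0.0 [ 0.555  -0.1821  0.087 ] [ 0.555  -0.1819  0.087 ]
col [ 0.6874 -0.1347  0.279 ] 0.0007 [ 0.6874 -0.1345  0.28  ] [ 0.6867 -0.1332  0.28  ]
rodtop [0.5201 0.233  0.2079] 0.0057 [0.524 0.234 0.2  ] [0.5173 0.2287 0.2   ]
ring [0.5168 0.2258 0.1153] 0.001 [0.5162 0.2242 0.125 ] [0.5164 0.2314 0.125 ]
blacktop [0.5401 0.2782 0.1818] 0.0026 [0.5417 0.2784 0.18  ] [0.5389 0.2774 0.18  ]
bluetop [0.4987 0.1855 0.1774] 0.0054 [0.5032 0.1873 0.16  ] [0.4954 0.1744 0.16  ]
0.14046032743756945 0.1405562427169087 -2.137643104727024 -2.7921832689926145
```

Request:
jog_arm([
  {"delta_pos":[18,38,6],"angular":[0,0,0.05],"fingers":85},
  {"delta_pos":[18,38,6],"angular":[0,0,0.05],"fingers":85},
  {"delta_pos":[18,38,6],"angular":[0,0,0.05],"fingers":85},
  {"delta_pos":[18,38,6],"angular":[0,0,0.05],"fingers":85},
  {"delta_pos":[18,38,6],"angular":[0,0,0.05],"fingers":85},
  {"delta_pos":[18,38,6],"angular":[0,0,0.05],"fingers":85},
  {"delta_pos":[18,38,6],"angular":[0,0,0.05],"fingers":85},
  {"delta_pos":[45,20,-6],"angular":[0,0,0.05],"fingers":85},
  {"delta_pos":[45,20,-6],"angular":[0,0,0.05],"fingers":85},
  {"delta_pos":[45,20,-6],"angular":[0,0,0.05],"fingers":85},
  {"delta_pos":[45,20,-6],"angular":[0,0,0.05],"fingers":85},
  {"delta_pos":[45,20,-6],"angular":[0,0,0.05],"fingers":85},
  {"delta_pos":[45,20,-6],"angular":[0,0,0.05],"fingers":85},
  {"delta_pos":[45,20,-6],"angular":[0,0,0.05],"fingers":85},
  {"delta_pos":[0,0,0],"angular":[0,0,0],"fingers":85},
  {"delta_pos":[0,0,0],"angular":[0,0,0],"fingers":85},
])

```text
t: 1.9
tool_pos: [0.6326, -0.2144, 0.2412]
eef_rot: [-2.756, -1.506, 0.002]
contact_force: [-0.2, 0.3, 0.1]
opening: 0.0856
grip_force: 0.0
```

```bash
cat >> h.py <<'E'
from scipy.spatial.transform import Rotation as Ro
def st():
    s=arm.read_state();M=Ro.from_rotvec(s['eef_rot']).as_matrix()
    print('t',round(s['t'],2),'pos',s['tool_pos'].round(4),'yaw_y',round(np.arctan2(M[1,1],M[0,1]),3),'z',M[:,2].round(4),'F',s['contact_force'].round(1),'open',round(s['opening'],4),'g',round(s['grip_force'],1),'q',s['joints'].round(2));return s,M
E
python3 -c "
from h import *
st(); save(cam('side'),'s1.png')"
```

```text
t 1.9 pos [ 0.6326 -0.2144  0.2412] yaw_y -0.571 z [-1.7e-03  6.0e-04 -1.0e+00] F [-0.2  0.3  0.1] open 0.0856 g 0.0 q [-0.5   0.29  1.51 -0.    1.35  0.07]
```

View pics/s1.png

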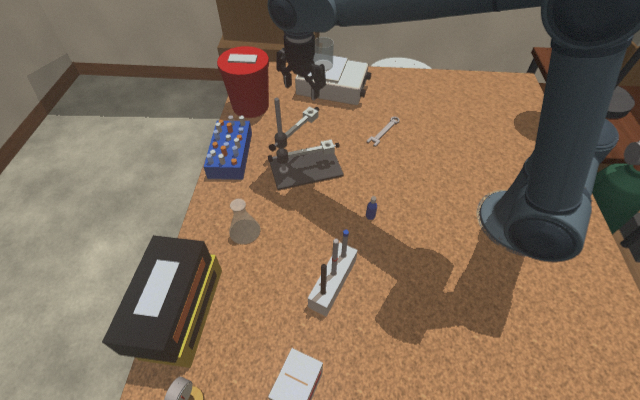

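The gripper at (300,70) hangs above the upper bar, and the wrist is well above the column. Next: descend and pinch.

Request:
jog_arm([
  {"delta_pos":[5,3,-10],"angular":[0,0,0],"fingers":85},
  {"delta_pos":[0,0,-25],"angular":[0,0,0],"fingers":85},
  {"delta_pos":[0,0,-25],"angular":[0,0,0],"fingers":85},
  {"delta_pos":[0,0,-25],"angular":[0,0,0],"fingers":85},
  {"delta_pos":[0,0,-24],"angular":[0,0,0],"fingers":85},
  {"delta_pos":[0,0,0],"angular":[0,0,0],"fingers":85},
  {"delta_pos":[0,0,0],"angular":[0,0,0],"fingers":5},
  {"delta_pos":[0,0,0],"angular":[0,0,0],"fingers":5},
  {"delta_pos":[0,0,0],"angular":[0,0,0],"fingers":5},
  {"delta_pos":[0,0,0],"angular":[0,0,0],"fingers":5},
  {"delta_pos":[0,0,0],"angular":[0,0,0],"fingers":5},
  {"delta_pos":[0,0,0],"angular":[0,0,0],"fingers":5},
  {"delta_pos":[0,0,0],"angular":[0,0,0],"fingers":5},
  {"delta_pos":[0,0,0],"angular":[0,0,0],"fingers":5},
], grip_force=20)

```text
t: 3.35
tool_pos: [0.6375, -0.2122, 0.1341]
eef_rot: [2.757, 1.505, -0.0]
contact_force: [-2.7, 1.5, 5.7]
opening: 0.0113
grip_force: 23.5
```

```bash
python3 -c "
from h import *
s,M=st()
c=np.array([.687,-.134]);p=s['tool_pos'][:2]-c;r=np.hypot(*p);a=np.arctan2(p[1],p[0]);print(r,a)
ps=[r*np.array([np.cos(x),np.sin(x)]) for x in np.linspace(a,-2.792,9)]
print((np.diff(ps,axis=0)*1000).round(1).tolist(),(-2.792-a)/8)"
```

```text
t 3.35 pos [ 0.6375 -0.2122  0.1341] yaw_y -0.571 z [ 1.e-04 -3.e-04 -1.e+00] F [-2.7  1.5  5.7] open 0.0113 g 23.5 q [-0.49  0.4   1.57 -0.    1.17  0.08]
0.09257042557209616 -2.1351673122229404
[[-6.2, 4.3], [-5.9, 4.8], [-5.5, 5.3], [-5.0, 5.7], [-4.5, 6.1], [-4.0, 6.5], [-3.5, 6.8], [-2.9, 7.0]] -0.08210408597213242
```

Request:
jog_arm([
  {"delta_pos":[-6.2,4.3,0],"angular":[0,0,-0.082],"fingers":5},
  {"delta_pos":[-5.9,4.8,0],"angular":[0,0,-0.082],"fingers":5},
  {"delta_pos":[-5.5,5.3,0],"angular":[0,0,-0.082],"fingers":5},
  {"delta_pos":[-5.0,5.7,0],"angular":[0,0,-0.082],"fingers":5},
  {"delta_pos":[-4.5,6.1,0],"angular":[0,0,-0.082],"fingers":5},
  {"delta_pos":[-4.0,6.5,0],"angular":[0,0,-0.082],"fingers":5},
  {"delta_pos":[-3.5,6.8,0],"angular":[0,0,-0.082],"fingers":5},
  {"delta_pos":[-2.9,7.0,0],"angular":[0,0,-0.082],"fingers":5},
  {"delta_pos":[0,0,0],"angular":[0,0,0],"fingers":5},
  {"delta_pos":[0,0,0],"angular":[0,0,0],"fingers":5},
  {"delta_pos":[0,0,0],"angular":[0,0,0],"fingers":5},
])

```text
t: 4.45
tool_pos: [0.5997, -0.1656, 0.1341]
eef_rot: [-3.095, -0.537, 0.001]
contact_force: [-3.9, 0.9, 7.4]
opening: 0.0113
grip_force: 23.5
```

```bash
python3 -c "
from h import *
s,M=st()
p=s['tool_pos'][:2]-[.687,-.134];print(np.hypot(*p),np.arctan2(p[1],p[0]))
a=cam('top')['frame'][130:230,350:460];b=cam('side')['frame'][80:180,250:360]
cv2.imwrite('pics/c.png',cv2.resize(np.hstack([a,b]),None,fx=3.6,fy=3.6,interpolation=cv2.INTER_CUBIC)[:,:,::-1])"
```

```text
t 4.45 pos [ 0.5997 -0.1656  0.1341] yaw_y -1.227 z [-8.e-04  0.e+00 -1.e+00] F [-3.9  0.9  7.4] open 0.0113 g 23.5 q [-0.45  0.3   1.7  -0.    1.14  0.78]
0.09287422083097889 -2.7945184339455573
```

View pics/c.png

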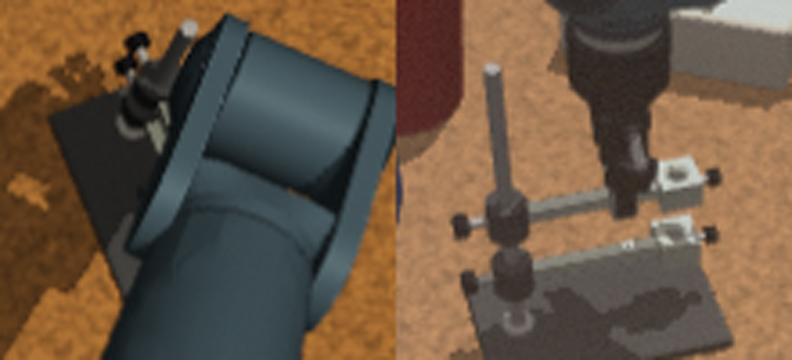

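The side view shows the upper collar directly above the lower one: bores at about (678,175) and (675,235) in the crop. I'll release, rise and move towards the rack.

Request:
jog_arm([
  {"delta_pos":[0,0,0],"angular":[0,0,0],"fingers":40},
  {"delta_pos":[0,0,0],"angular":[0,0,0],"fingers":40},
  {"delta_pos":[0,0,0],"angular":[0,0,0],"fingers":40},
  {"delta_pos":[0,0,0],"angular":[0,0,0],"fingers":40},
  {"delta_pos":[0,0,20],"angular":[0,0,0],"fingers":40},
  {"delta_pos":[0,0,35],"angular":[0,0,0],"fingers":40},
  {"delta_pos":[0,0,35],"angular":[0,0,0],"fingers":40},
  {"delta_pos":[0,0,35],"angular":[0,0,0],"fingers":60},
  {"delta_pos":[-10,40,0],"angular":[0,0,0.1],"fingers":60},
  {"delta_pos":[-10,40,0],"angular":[0,0,0.1],"fingers":60},
  {"delta_pos":[-10,40,0],"angular":[0,0,0.1],"fingers":60},
  {"delta_pos":[-10,40,0],"angular":[0,0,0.1],"fingers":60},
  {"delta_pos":[0,0,0],"angular":[0,0,0.1],"fingers":60},
  {"delta_pos":[0,0,0],"angular":[0,0,0.1],"fingers":60},
  {"delta_pos":[0,0,0],"angular":[0,0,0.1],"fingers":60},
  {"delta_pos":[0,0,0],"angular":[0,0,0.1],"fingers":60},
])

```text
t: 6.15
tool_pos: [0.5598, -0.0055, 0.2582]
eef_rot: [-2.639, -1.705, -0.0]
contact_force: [-0.6, -0.8, 0.2]
opening: 0.0599
grip_force: 0.0
```

```bash
python3 -c "
from h import *
st()
t=cam('top');s=cam('side')
a=cv2.resize(t['frame'][195:245,235:300],None,fx=6,fy=6,interpolation=cv2.INTER_CUBIC)
b=cv2.resize(s['frame'][225:315,300:365],None,fx=6,fy=6,interpolation=cv2.INTER_CUBIC)
a=np.vstack([a,np.zeros((240,390,3),np.uint8)])
cv2.imwrite('pics/d.png',np.hstack([a,b])[:,:,::-1])
"
```

```text
t 6.15 pos [ 0.5598 -0.0055  0.2582] yaw_y -0.424 z [ 0.  0. -1.] F [-0.6 -0.8  0.2] open 0.0599 g 0.0 q [-0.21  0.02  1.78  0.    1.35  0.21]
```

View pics/d.png

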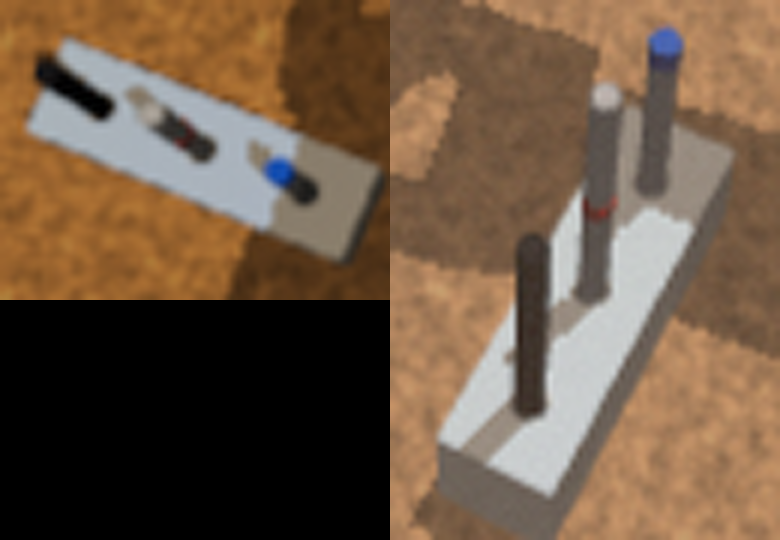

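Both views show the ringed steel rod in the middle hole: top disc at (152,111) and ring at (186,135) in the top crop; top at (606,97), ring at (600,208) and base at (594,294) in the side crop.

Run:
```python
from h import *
t=cam('top');s=cam('side')
T=lambda x,y:((x+.5)/6-.5+235,(y+.5)/6-.5+195)
S=lambda x,y:((x-390+.5)/6-.5+300,(y+.5)/6-.5+225)
for n,a,b,z in [('rodtop',T(152,111),S(606,97),.2),('ring',T(186,135),S(600,208),.125),('base',T(205,153),S(594,294),.055),('bltop',T(46,72),S(533,243),.18),('blbase',T(103,108),S(529,408),.055),('blue',T(280,172),S(665,40),.16),('bluebase',T(308,192),S(651,188),.055)]:
    p=tri(t,a,s,b);print(n,p[0].round(4),round(p[1],4),onz(t,*a,z)[:2].round(4),onz(s,*b,z)[:2].round(4))
```

```text
rodtop [0.5179 0.2285 0.1991] 0.0015 [0.5185 0.2282] [0.5171 0.2292]
ring [0.5168 0.2267 0.1175] 0.0009 [0.5164 0.2255] [0.5165 0.2311]
base [0.5161 0.228  0.0496] 0.0005 [0.5153 0.2273] [0.5164 0.2308]
bltop [0.5393 0.2784 0.1816] 0.0002 [0.5395 0.2788] [0.5395 0.2775]
blbase [0.5394 0.2789 0.0498] 0.0001 [0.5388 0.2779] [0.5392 0.2813]
blue [0.4952 0.1776 0.1607] 0.0009 [0.4948 0.1778] [0.4956 0.177 ]
bluebase [0.4952 0.1772 0.0492] 0.0005 [0.4949 0.1766] [0.4951 0.1806]
```

Request:
jog_arm([
  {"delta_pos":[-7,39,0],"angular":[0,0,0.012],"fingers":60},
  {"delta_pos":[-7,39,0],"angular":[0,0,0],"fingers":60},
  {"delta_pos":[-7,39,0],"angular":[0,0,0],"fingers":60},
  {"delta_pos":[-7,39,0],"angular":[0,0,0],"fingers":60},
  {"delta_pos":[-7,39,0],"angular":[0,0,0],"fingers":60},
  {"delta_pos":[-8,39,0],"angular":[0,0,0],"fingers":60},
  {"delta_pos":[0,0,0],"angular":[0,0,0],"fingers":60},
  {"delta_pos":[0,0,-25],"angular":[0,0,0],"fingers":60},
  {"delta_pos":[0,0,-25],"angular":[0,0,0],"fingers":60},
  {"delta_pos":[0,0,-25],"angular":[0,0,0],"fingers":60},
  {"delta_pos":[0,0,-26],"angular":[0,0,0],"fingers":60},
  {"delta_pos":[0,0,0],"angular":[0,0,0],"fingers":60},
  {"delta_pos":[0,0,0],"angular":[0,0,0],"fingers":60},
])

```text
t: 7.65
tool_pos: [0.5171, 0.2279, 0.1575]
eef_rot: [-2.633, -1.713, 0.001]
contact_force: [-0.3, -0.6, -0.4]
opening: 0.0602
grip_force: 0.0
```

```bash
python3 -c "
from h import *
st()"
```

```text
t 7.65 pos [0.5171 0.2279 0.1575] yaw_y -0.417 z [-4.e-04 -2.e-04 -1.e+00] F [-0.3 -0.6 -0.4] open 0.0602 g 0.0 q [ 0.21  0.14  1.84 -0.    1.16  0.63]
```

Request:
jog_arm([
  {"delta_pos":[0,0,0],"angular":[0,0,0],"fingers":5},
  {"delta_pos":[0,0,0],"angular":[0,0,0],"fingers":5},
  {"delta_pos":[0,0,0],"angular":[0,0,0],"fingers":5},
  {"delta_pos":[0,0,0],"angular":[0,0,0],"fingers":5},
  {"delta_pos":[0,0,0],"angular":[0,0,0],"fingers":5},
  {"delta_pos":[0,0,0],"angular":[0,0,0],"fingers":5},
  {"delta_pos":[0,0,0],"angular":[0,0,0],"fingers":5},
  {"delta_pos":[0,0,0],"angular":[0,0,0],"fingers":5},
], grip_force=60)

```text
t: 8.45
tool_pos: [0.5174, 0.2286, 0.1584]
eef_rot: [2.632, 1.715, 0.002]
contact_force: [-0.2, 0.1, 5.4]
opening: 0.0102
grip_force: 58.5
```

Request:
jog_arm([
  {"delta_pos":[0,0,5],"angular":[0,0,0],"fingers":5},
  {"delta_pos":[0,0,15],"angular":[0,0,0],"fingers":5},
  {"delta_pos":[0,0,25],"angular":[0,0,0],"fingers":5},
  {"delta_pos":[0,0,30],"angular":[0,0,0],"fingers":5},
  {"delta_pos":[0,0,30],"angular":[0,0,0],"fingers":5},
  {"delta_pos":[0,0,30],"angular":[0,0,0],"fingers":5},
  {"delta_pos":[0,0,20],"angular":[0,0,0],"fingers":5},
  {"delta_pos":[0,0,10],"angular":[0,0,0],"fingers":5},
  {"delta_pos":[0,0,0],"angular":[0,0,0],"fingers":5},
  {"delta_pos":[0,0,0],"angular":[0,0,0],"fingers":5},
])

```text
t: 9.45
tool_pos: [0.5163, 0.2282, 0.3211]
eef_rot: [-2.632, -1.714, 0.003]
contact_force: [1.0, 0.3, -2.5]
opening: 0.0103
grip_force: 58.6
```

Run:
```python
from h import *
st()
t=cam('top');s=cam('side')
for n,c,a in(('top',t,(.555,-.182,.15)),('side',s,(.555,-.182,.15))):
    u,v=proj(c,a).astype(int); p=proj(c,(.5174,.2286,.29)).astype(int)
    f=c['frame']
    A=cv2.resize(f[v-30:v+30,u-32:u+33],None,fx=6,fy=6,interpolation=cv2.INTER_CUBIC)
    B=cv2.resize(f[p[1]-30:p[1]+60,p[0]-32:p[0]+33],None,fx=6,fy=6,interpolation=cv2.INTER_CUBIC)
    globals()['I'+n]=np.hstack([np.vstack([A,np.zeros((180,390,3),np.uint8)]),B]); print(n,u-32,v-30,p[0]-32,p[1]-30)
cv2.imwrite('pics/e.png',Itop[:,:,::-1]);cv2.imwrite('pics/f.png',Iside[:,:,::-1])
```

```text
t 9.45 pos [0.5163 0.2282 0.3211] yaw_y -0.416 z [-2.e-03 -5.e-04 -1.e+00] F [ 1.   0.3 -2.5] open 0.0103 g 58.6 q [ 0.22 -0.01  1.69 -0.    1.46  0.63]
top 381 168 221 178
side 296 98 305 185
```

View pics/f.png

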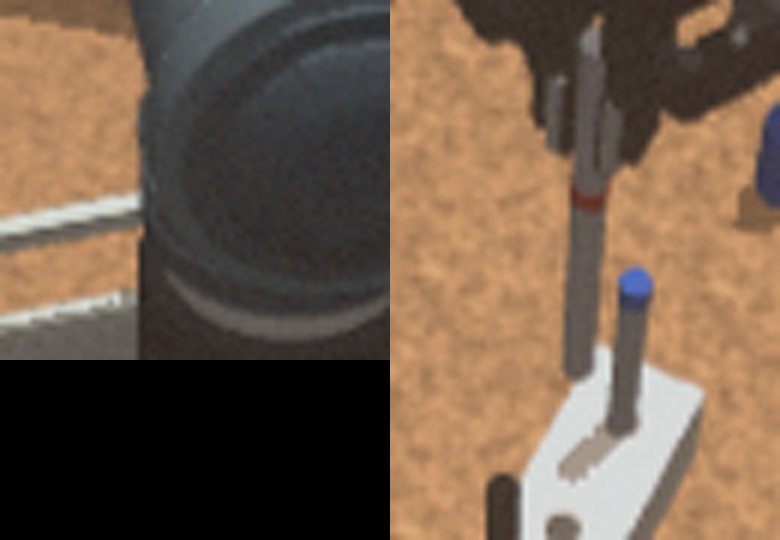

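The rod is held upright, with the ring at (590,200) and the foot at (578,376) in the crop. The arm hides the collar from the side. I'll check the rod's pose and the collar position numerically.

Run:
```python
from h import *
t=cam('top');s=cam('side')
S=lambda x,y:((x-390+.5)/6-.5+305,(y+.5)/6-.5+185)
print('ring',onz(s,*S(590,200),.2877),'foot~',onz(s,*S(579,365),.178))
f=t['frame'].astype(int);sub=f[168:228,381:446]
m=((sub.min(2)>120)).astype(np.uint8)
n,l,stt,ce=cv2.connectedComponentsWithStats(m)
for i in range(1,n):
    if stt[i,4]>20: print(stt[i],ce[i]+[381,168],onz(t,*(ce[i]+[381,168]),.15))
print(proj(t,(.555,-.182,.15)))
u,v=proj(t,(.555,-.182,.15)).round().astype(int)
print(f[v-8:v+9,u-8:u+9].mean(2).astype(int))
print(u,v)
```

```text
ring [0.51582018 0.23284236 0.2877    ] foot~ [0.51531622 0.22704716 0.178     ]
[13  0 12 24 66] [399.27272727 179.39393939] [ 0.60876369 -0.14592047  0.15      ]
[ 17   0  24  39 244] [410.02459016 190.62704918] [ 0.57674794 -0.17370494  0.15      ]
[413.51153564 198.40663694]
[[ 58  55 169 176 175 172  81  59  57  59  92  92  57  66  78  95  95]
 [ 65  37 144 175 175 174 143  77  93 136 151 149  56  58  64 103  92]
 [112  50  83 172 176 175 167 143 151 174 174 172  91  58  67  99  92]
 [124  46  79 151 175 175 168 174 174 173 174 174 148  56  60  83  93]
 [129 132 148 157 173 174 171 167 166 169 174 174 172  90  58  65  91]
 [121 172 174 174 173 167 159 142 139 152 160 173 171 111  56  58  77]
 [102 169 173 173 171 145 107  89  85 103 139 163 173 149  71  59  72]
 [ 70 169 173 174 160 124 136  90  43  53 108 142 174 172 101  57  67]
 [ 44 134 172 174 157 119 173 151  63  41  72 131 175 174 149  55  59]
 [ 48  72 169 173 159 120 139 173  98  40  75 136 176 176 172  91  58]
 [ 48  40 136 173 168 138 117 174 130  67 109 155 175 175 174 148  56]
 [ 56  42  73 171 175 165 144 153 134 120 141 171 176 175 176 170  72]
 [ 59  41  41 137 174 175 168 160 158 162 167 175 176 174 144 118  67]
 [ 72  50  42 104 173 176 176 176 176 176 175 144 144 121  84  57  56]
 [ 96  77  44  73 155 176 176 176 176 167 137  86  85  60  57  58  58]
 [109 104  66  42 119 174 146 175 140 133 136  61  58  58  58  58  58]
 [155 155  82  42  75 130 154 144  82  83 152 104  58  50  59  57  58]]
414 198
```

Request:
jog_arm([
  {"delta_pos":[2,-15,0],"angular":[0,0,0],"fingers":5},
  {"delta_pos":[3,-30,0],"angular":[0,0,0],"fingers":5},
  {"delta_pos":[4,-40,0],"angular":[0,0,0],"fingers":5},
  {"delta_pos":[4,-40,0],"angular":[0,0,0],"fingers":5},
  {"delta_pos":[4,-40,0],"angular":[0,0,0],"fingers":5},
  {"delta_pos":[4,-40,0],"angular":[0,0,0],"fingers":5},
  {"delta_pos":[4,-40,0],"angular":[0,0,0],"fingers":5},
  {"delta_pos":[4,-40,0],"angular":[0,0,0],"fingers":5},
  {"delta_pos":[4,-40,0],"angular":[0,0,0],"fingers":5},
  {"delta_pos":[3,-40,0],"angular":[0,0,0],"fingers":5},
  {"delta_pos":[2,-30,0],"angular":[0,0,0],"fingers":5},
  {"delta_pos":[1,-15,0],"angular":[0,0,0],"fingers":5},
  {"delta_pos":[0,0,0],"angular":[0,0,0],"fingers":5},
  {"delta_pos":[0,0,0],"angular":[0,0,0],"fingers":5},
  {"delta_pos":[0,0,0],"angular":[0,0,0],"fingers":5},
  {"delta_pos":[0,0,0],"angular":[0,0,0],"fingers":5},
])

```text
t: 11.25
tool_pos: [0.5559, -0.1805, 0.3224]
eef_rot: [-2.631, -1.717, -0.0]
contact_force: [0.6, 0.1, -1.9]
opening: 0.0106
grip_force: 58.6
```

Run:
```python
from h import *
st()
s=cam('side');f=s['frame'];cv2.imwrite('pics/g.png',cv2.resize(f[60:160,275:375],None,fx=6,fy=6,interpolation=cv2.INTER_CUBIC)[:,:,::-1])
```

```text
t 11.25 pos [ 0.5559 -0.1805  0.3224] yaw_y -0.414 z [ 1.e-04  1.e-04 -1.e+00] F [ 0.6  0.1 -1.9] open 0.0106 g 58.6 q [-0.51  0.04  1.64  0.    1.46 -0.09]
```

View pics/g.png

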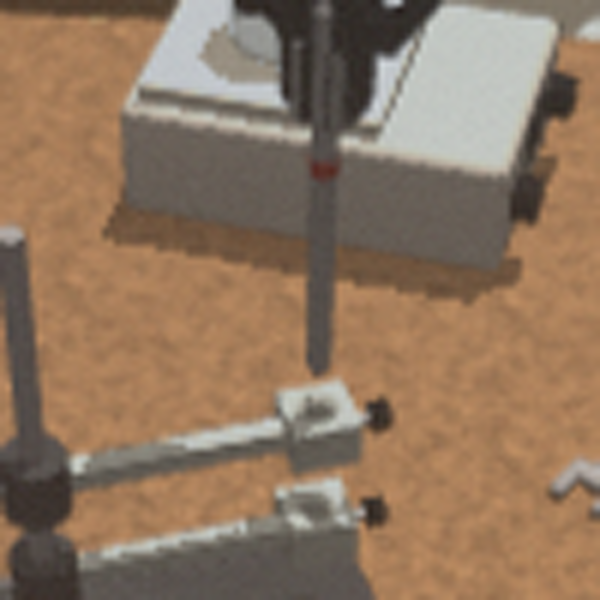

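The rod hangs above the upper bore: foot at (318,372), ring at (324,170), upper bore at (320,409) and lower bore at (317,504).

Run:
```python
from h import *
s=cam('side')
S=lambda x,y:((x+.5)/6-.5+275,(y+.5)/6-.5+60)
for n,p,z in(('ring',(324,170),.289),('foot',(318,371),.174),('up',(320,409),.15),('low',(317,504),.087)): print(n,onz(s,*S(*p),z).round(4))
print([((proj(s,(.555,-.182,z))-[275,60]+.5)*6-.5).round(1) for z in(.289,.174,.15,.087)])
```

```text
ring [ 0.5564 -0.177   0.289 ]
foot [ 0.5568 -0.1823  0.174 ]
up [ 0.5554 -0.1832  0.15  ]
low [ 0.5556 -0.1843  0.087 ]
[array([327.8, 163.3]), array([321.9, 371.6]), array([320.7, 410.7]), array([318. , 507.3])]
```

Request:
jog_arm([
  {"delta_pos":[-1,-1.5,-5],"angular":[0,0,0],"fingers":5},
  {"delta_pos":[0,0,-7],"angular":[0,0,0],"fingers":5},
  {"delta_pos":[0,0,-7],"angular":[0,0,0],"fingers":5},
  {"delta_pos":[0,0,-7],"angular":[0,0,0],"fingers":5},
  {"delta_pos":[0,0,-7],"angular":[0,0,0],"fingers":5},
  {"delta_pos":[0,0,-7],"angular":[0,0,0],"fingers":5},
  {"delta_pos":[0,0,0],"angular":[0,0,0],"fingers":5},
  {"delta_pos":[0,0,0],"angular":[0,0,0],"fingers":5},
])

```text
t: 12.15
tool_pos: [0.5548, -0.1832, 0.2821]
eef_rot: [-2.632, -1.715, 0.0]
contact_force: [0.9, 0.3, -1.1]
opening: 0.0104
grip_force: 58.6
```

Request:
jog_arm([
  {"delta_pos":[0,0,-7],"angular":[0,0,0],"fingers":5},
  {"delta_pos":[0,0,-7],"angular":[0,0,0],"fingers":5},
  {"delta_pos":[0,0,-7],"angular":[0,0,0],"fingers":5},
  {"delta_pos":[0,0,-7],"angular":[0,0,0],"fingers":5},
  {"delta_pos":[0,0,-5],"angular":[0,0,0],"fingers":5},
  {"delta_pos":[0,0,0],"angular":[0,0,0],"fingers":5},
  {"delta_pos":[0,0,0],"angular":[0,0,0],"fingers":5},
])

```text
t: 12.85
tool_pos: [0.5549, -0.1832, 0.2493]
eef_rot: [2.632, 1.715, -0.0]
contact_force: [-0.3, -0.8, -2.2]
opening: 0.0104
grip_force: 58.7
```

Run:
```python
from h import *
st()
s=cam('side');f=s['frame'];cv2.imwrite('pics/i.png',cv2.resize(f[80:160,290:370],None,fx=7,fy=7,interpolation=cv2.INTER_CUBIC)[:,:,::-1])
```

```text
t 12.85 pos [ 0.5549 -0.1832  0.2493] yaw_y -0.416 z [ 0. -0. -1.] F [-0.3 -0.8 -2.2] open 0.0104 g 58.7 q [-0.51  0.09  1.72 -0.    1.33 -0.1 ]
```

View pics/i.png

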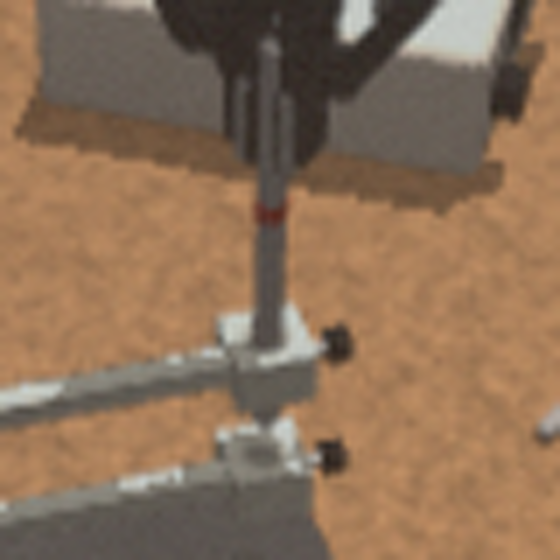

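The foot shows below the upper collar at (266,415), above the lower bore at about (260,455). Lowering on, gently.

Request:
jog_arm([
  {"delta_pos":[0,0,-5],"angular":[0,0,0],"fingers":5},
  {"delta_pos":[0,0,-5],"angular":[0,0,0],"fingers":5},
  {"delta_pos":[0,0,-4],"angular":[0,0,0],"fingers":5},
  {"delta_pos":[0,0,-4],"angular":[0,0,0],"fingers":5},
  {"delta_pos":[0,0,-3],"angular":[0,0,0],"fingers":5},
  {"delta_pos":[0,0,0],"angular":[0,0,0],"fingers":5},
  {"delta_pos":[0,0,0],"angular":[0,0,0],"fingers":5},
])

```text
t: 13.6
tool_pos: [0.5549, -0.1832, 0.2283]
eef_rot: [2.632, 1.715, 0.0]
contact_force: [0.7, -0.6, -1.4]
opening: 0.0106
grip_force: 58.7
```

Request:
jog_arm([
  {"delta_pos":[0,0,-5],"angular":[0,0,0],"fingers":5},
  {"delta_pos":[0,0,-5],"angular":[0,0,0],"fingers":5},
  {"delta_pos":[0,0,-6],"angular":[0,0,0],"fingers":5},
  {"delta_pos":[0,0,-6],"angular":[0,0,0],"fingers":5},
  {"delta_pos":[0,0,-6],"angular":[0,0,0],"fingers":5},
  {"delta_pos":[0,0,-5],"angular":[0,0,0],"fingers":5},
  {"delta_pos":[0,0,0],"angular":[0,0,0],"fingers":5},
  {"delta_pos":[0,0,0],"angular":[0,0,0],"fingers":5},
])

```text
t: 14.4
tool_pos: [0.5549, -0.1832, 0.1952]
eef_rot: [-2.632, -1.715, 0.0]
contact_force: [-0.6, -1.0, -2.1]
opening: 0.0103
grip_force: 58.6
```

Run:
```python
from h import *
s=cam('side');f=s['frame'].astype(int)[100:150,310:350]
r=f[...,0]-(f[...,1:].max(2));b=(f[...,0]>1.9*f[...,1])&(f[...,0]>1.9*f[...,2])
v,u=np.nonzero(b);print(list(zip(u+310,v+100)))
w=np.where(b,r,0);print((u+310).mean(),(v+100).mean())
for z in(.152,.157,.162,.167,.172):print(z,proj(s,(.555,-.1832,z)).round(1), proj(s,(.5549,-.1832+.0045,z)).round(1))
```

```text
[]
nan nan
0.152 [328.1 127.2] [328.  128.3]
0.157 [328.1 125.9] [328.1 126.9]
0.162 [328.2 124.5] [328.1 125.6]
0.167 [328.2 123.2] [328.1 124.2]
0.172 [328.2 121.8] [328.2 122.8]<stdin>:5: RuntimeWarning: Mean of empty slice.
  ret = ret.dtype.type(ret / rcount)
```

Run:
```python
from h import *
f=cam('side')['frame'].astype(int)
for v in range(114,136): print(v,[tuple(f[v,u]) if 0 else (f[v,u,0]-f[v,u,1], f[v,u].sum()//3) for u in range(324,333)])
```

```text
114 [(np.int64(7), np.int64(66)), (np.int64(9), np.int64(46)), (np.int64(8), np.int64(59)), (np.int64(5), np.int64(78)), (np.int64(8), np.int64(66)), (np.int64(6), np.int64(69)), (np.int64(8), np.int64(75)), (np.int64(8), np.int64(59)), (np.int64(9), np.int64(47))]
115 [(np.int64(9), np.int64(64)), (np.int64(9), np.int64(49)), (np.int64(8), np.int64(59)), (np.int64(5), np.int64(78)), (np.int64(6), np.int64(68)), (np.int64(8), np.int64(71)), (np.int64(6), np.int64(78)), (np.int64(4), np.int64(60)), (np.int64(7), np.int64(48))]
116 [(np.int64(7), np.int64(66)), (np.int64(10), np.int64(52)), (np.int64(7), np.int64(60)), (np.int64(8), np.int64(79)), (np.int64(7), np.int64(67)), (np.int64(8), np.int64(72)), (np.int64(5), np.int64(79)), (np.int64(7), np.int64(58)), (np.int64(12), np.int64(48))]
117 [(np.int64(8), np.int64(66)), (np.int64(11), np.int64(45)), (np.int64(10), np.int64(58)), (np.int64(7), np.int64(77)), (np.int64(7), np.int64(73)), (np.int64(9), np.int64(67)), (np.int64(6), np.int64(78)), (np.int64(8), np.int64(57)), (np.int64(8), np.int64(50))]
118 [(np.int64(14), np.int64(79)
[... 4196 characters left out ...]
nt64(5), np.int64(90)), (np.int64(5), np.int64(90)), (np.int64(6), np.int64(89)), (np.int64(4), np.int64(91)), (np.int64(3), np.int64(88)), (np.int64(3), np.int64(89))]
134 [(np.int64(6), np.int64(87)), (np.int64(6), np.int64(87)), (np.int64(3), np.int64(91)), (np.int64(4), np.int64(88)), (np.int64(4), np.int64(90)), (np.int64(6), np.int64(87)), (np.int64(6), np.int64(89)), (np.int64(7), np.int64(90)), (np.int64(5), np.int64(92))]
135 [(np.int64(5), np.int64(88)), (np.int64(7), np.int64(88)), (np.int64(6), np.int64(90)), (np.int64(8), np.int64(90)), (np.int64(4), np.int64(91)), (np.int64(6), np.int64(91)), (np.int64(6), np.int64(91)), (np.int64(4), np.int64(91)), (np.int64(5), np.int64(90))]
```

The ring is at row 125.8, which puts it at z ≈ 0.162 as expected. Last 12 mm down.

Request:
jog_arm([
  {"delta_pos":[0,0,-4],"angular":[0,0,0],"fingers":5},
  {"delta_pos":[0,0,-4],"angular":[0,0,0],"fingers":5},
  {"delta_pos":[0,0,-3],"angular":[0,0,0],"fingers":5},
  {"delta_pos":[0,0,-1],"angular":[0,0,0],"fingers":5},
  {"delta_pos":[0,0,0],"angular":[0,0,0],"fingers":5},
  {"delta_pos":[0,0,0],"angular":[0,0,0],"fingers":5},
  {"delta_pos":[0,0,0],"angular":[0,0,0],"fingers":5},
  {"delta_pos":[0,0,0],"angular":[0,0,0],"fingers":5},
])

```text
t: 15.3
tool_pos: [0.5549, -0.1832, 0.1835]
eef_rot: [2.632, 1.715, 0.0]
contact_force: [0.2, -0.1, -1.5]
opening: 0.0103
grip_force: 58.7
```

Run:
```python
from h import *
s,M=st();print(s['torque'].round(3))
f=cam('side')['frame'].astype(int)
print((f[122:134,325:332,0]-f[122:134,325:332,1]).tolist())
s,M=st()
```

```text
t 15.3 pos [ 0.5549 -0.1832  0.1835] yaw_y -0.416 z [ 3.e-04 -2.e-04 -1.e+00] F [ 0.2 -0.1 -1.5] open 0.0103 g 58.7 q [-0.51  0.15  1.78 -0.    1.21 -0.1 ]
[-0.01  -0.056  0.009]
[[27, 16, 7, 9, 5, 8, 10], [39, 15, 8, 7, 7, 8, 5], [22, 10, 7, 6, 8, 5, 2], [-1, 4, 8, 7, 5, 1, -5], [4, 11, 7, 5, 6, 4, -3], [7, 18, 14, 12, 14, 15, -1], [6, 37, 40, 34, 31, 20, 2], [8, 29, 44, 40, 34, 11, 2], [5, 14, 23, 22, 18, 3, 4], [3, 5, 4, 4, 3, 6, 5], [3, 5, 5, 5, 3, 4, 5], [4, 5, 6, 4, 7, 6, 6]]
t 15.35 pos [ 0.5549 -0.1832  0.1834] yaw_y -0.416 z [ 2.e-04 -1.e-04 -1.e+00] F [-0.2 -0.7 -1.1] open 0.0107 g 58.7 q [-0.51  0.15  1.78 -0.    1.21 -0.1 ]
```

The ring is now partly sunk at the collar mouth (rows 127–130). The only force is about 1.5 N, which is the rod's own weight.

```bash
python3 -c "
from station import arm
print(arm.finish_job())"
```

```text
the job is handed in; nothing more can be done
None
```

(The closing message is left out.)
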